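# Reverse the ratchet and back off the press bolt

## Task

The bolt of the pellet press is tight and its ratchet handle is still set to tighten. Flip the ratchet's direction lever to the loosen side, then swing the handle, back and forth as often as needed, to loosen the bolt (counter-clockwise from above) until its nose comes up firmly against the stop pin, gently enough that the stop collar does not shift. Leave the lever at the loosen side and the nose resting at the pin, and do not disturb the things lying around.

Things in the scene. Friction and masses are not known exactly. Their poses are not given: they have to be found in the camera images.
- press: Screw-down pellet press of plain steel, fixed to the bench: grey round foot 150 mm across, barrel 76 mm across and 40 mm high. Origin on the bolt's upright axis at the bench top; z up. The ratchet handle points along the press's -x when handle reads 0. Two thin upright end posts, 72 mm high, 68 mm from the axis, bound the handle's swing.
- bolt: The bolt, upright, with a steel ratchet wheel (86 mm across, 20 pins, 54 to 64 mm above the bench); origin on its axis, 48 mm above the bench. Under the wheel its flange has one flat radial nose (8 mm wide, 6 mm thick, reaching 62 mm) along its own x. Counter-clockwise from above loosens. Starts fully tight; 0.7 N m turns it; stays where it is left (coasts a little if swung fast).
- collar: Dark flat stop collar, 124 mm across, 6 mm thick, under the bolt's flange; origin on the bolt's axis, 40 mm above the bench. Carries one upright round stop pin, 8 mm across, 55 mm from the axis along its own x, rising to 62 mm above the bench. Held by friction only: it slips round at a torque of about 1.1 N m on it, beyond what turning the bolt takes.
- nose_face (a point): Point on the leading side of the bolt's nose that meets the stop pin; 54 mm from the axis, 51 mm above the bench. It starts 0.9 to 1.4 rad short of the stop pin.
- stop_face (a point): The point of the stop pin that the nose meets; 54 mm from the axis, 51 mm above the bench.
- handle_grip (a point): Centre of the grip of the ratchet handle, 150 mm from the bolt's axis, 70 mm above the bench. The handle is a level steel bar pointing away from the axis (the point's own -x), here 18 mm wide, 16 mm thick (top 78 mm, underside 62 mm above the bench); the grip runs from 113 to 188 mm from the axis. Only low things (under 20 mm) lie on the bench below.
- handle (a joint): Handle angle about the bolt's axis, + counter-clockwise from above; end posts at -0.70 and +0.70. A friction washer (0.3 N m) keeps it where left. Lever at loosen: swinging + drives the bolt after up to 0.35 rad of free play, with 5 to 7 N at the grip (with the nose at the pin, the collar slips at about 12 N at the grip); swinging - clicks back at 2 to 5 N. Lever at tighten: the reverse.
- lever (a joint): Direction lever's angle about its upright pivot on the handle (on its centre line, 62 mm from the bolt's axis), + counter-clockwise from above. An over-centre spring holds it at either side: -0.42 to -0.16 is tighten (as found), +0.16 to +0.42 is loosen, limits +-0.42; it rocks within these as the ratchet clicks. Flipping takes about 3 N at the tab.
- lever_tab (a point): Centre of the free part of the lever's upright thumb tab, 92 mm above the bench: dark steel, 10 mm along the lever by 9 mm across, top at 102 mm, 34 mm from the lever's pivot (the point's own -x points from pivot to tab, out along the handle); it moves 14 mm to each side. Below it lie the lever's bar (top at 80 mm) and the handle (top at 74 mm).
- spatula: Thin steel lab spatula, 177 x 13 x 8 mm, lying loose on the bench; bystander.
- tweezers: Steel tweezers, 130 x 14 x 9 mm, lying loose on the bench; bystander.

How it is judged:
By the outcome, as a careful person would: the job done as asked, in the order asked, and still so for the second after the job is handed in, with the robot touching nothing.
It also fails if it takes over 72 s, if anything falls off the work surface, if the arm or the gripper's body presses on something with over 40 N, if the wrist force passes 120 N, or if a joint passes its speed limit or range.

## Robot

A 6-joint arm with a two-finger parallel gripper is mounted at the origin on a cart in front of the work surface, level with it; the furniture and walls round the work are solid. World frame = base frame: x ahead of the robot, y to its left, z up, the work surface at z = 0. Lengths are in m, angles in rad, forces in N, time in s.
With the tool pointing down it reaches from about 0.375 to 0.9 m from the base axis. Payload 3.1 kg.
Tool frame: the origin (TCP) lies between the finger pads; the fingertips stand 14 mm ahead of it and the grasp point (between the pads) lies 5 mm behind it (robot.finger_overhang is the distance from the TCP to the fingertips, in m); z points along the fingers, y is the line along which they close (so a half turn about z gives the same grasp; the last joint's range is limited). The gripper opens to 87 mm and grips with 3 to 60 N. Pads are 19 mm wide; open, the fingers measure 117 mm over their backs; the gripper's body (75 mm by 190 mm) begins 51 mm behind the grasp point.
Start: joints at [1.165, 0.527, 1.433, -0, 1.181, -0.178], TCP at [0.14, 0.609, 0.201] pointing down, gripper open.
Joint ranges: [-3.08, 3.08], [-0.75, 2.2], [0.22, 2.44], [-1.43, 4.57], [0, 2.65], [-2.85, 2.85]. Speed limits (rad/s): [2.79, 2.79, 3.14, 3.14, 3.14, 3.14].

## Interface

Orientations are given as a unit quaternion [x, y, z, w].
In Python, from rig import monitor, cams, workorder, robot gives the robot as it stands.
- The arm moves only by the tool send_rows, never from a script. Its argument "moves" is one flat list of numbers, 7 for each row, row after row: the opening, from 0 (shut) to 1 (fully open), then the shift along the world's x, y, z in cm, then the turn, a rotation vector about the world's x, y, z in rad. A call has 1 to 5 rows; each row is the pose to reach, as a shift and turn from the pose commanded when the call began; what a row does not reach only later rows make up. A row lasts 1/12 s, in which the tool goes at most 41.7 mm and 7.16 degrees, less where a joint would pass 70% of its speed; a pose out of reach is approached as far as the arm can. A call with a gripper value outside its range is refused whole. The fingers move at their own pace and stop on an object; "grip_force" is the grip in N (left out, the last holds). Time passes only in rows, so rows that repeat a pose let the fingers close. It gives the time, the measured TCP pose, the force, the opening and the grip force at its end, in the units of the state.
- monitor.get_obs(): the state, without advancing time (a new reading comes with each control period).
- cams.camera(name): name is "scene" or "top" or "wrist"; returns a dict with "pixels" (420x560x3 uint8, blue, green, red), "range_z" (420x560 float32, m along the optical axis (not along the pixel's ray), 0 where there is no reading), "fovy" (degrees; the focal length in pixels is half the picture's height over the tangent of half this angle, whatever the lens; pixels are square), "cx", "cy" (the principal point, pixels), "rvec" (rotation vector, rad) and "tvec" (3), from world to camera coordinates, as OpenCV has them; the wrist camera has in their place "hand_eye" (4x4, takes a point from camera to tool coordinates, whose origin is the TCP and whose axes are the flange's). Camera axes: x right, y down, z forward; pixel columns grow to the right and rows downward; lengths in m; the calibration is good to about 2 mm. A picture is of the moment at which its call begins: read the wrist's pose just before it.
- workorder.hand_in(): hands the job in; it is judged then, once.
The state is a dict: "time": time; "q": joint angles; "joint_velocities": joint speeds; "joint_torque": joint torques, N m; "position": TCP position; "tool_rot": TCP orientation; "ft_force": force on the tool from outside, world axes, zero at the start; "moment": the same for the moment, N m; "grip_width": finger opening in m; "grip_force": force on a finger pad.
Only numpy, scipy, OpenCV 4.12 (cv2) and the standard library are available. Lean on these libraries where they do the work, as an engineer would, in place of code of your own. Each camera call takes 0.05 s, during which the arm holds its last target. There are 200 camera calls.

## Working session

There is one attempt and no reset: what is moved stays moved. The work goes in short steps, Python scripts to look and compute and a tool call to move; the robot and the scene stay as the last step left them, time stands still between calls to the robot, and variables do not carry over. Pictures are saved under pics/ and viewed, at most 10 in all, crops included, and the job is handed in when it is done.

Besides the shell and the picture viewer there is one more tool, called after "Call:" as name(argument=value, ...) on one line, values as JSON. send_rows: Moves the arm, as the interface text tells. Its arguments: {"type":"object","properties":{"moves":{"type":"array","items":{"type":"number"}},"grip_force":{"type":"number"}},"required":["moves"]}

```bash
mkdir -p pics
cat > h.py <<'E'
import numpy as np, cv2
from rig import monitor, cams, workorder, robot
from scipy.spatial.transform import Rotation as R
def cloud(c,pose=None):
    d=c["range_z"];H,W=d.shape;f=H/2/np.tan(np.radians(c["fovy"])/2)
    u,v=np.meshgrid(np.arange(W),np.arange(H))
    P=np.stack([(u-c["cx"])/f*d,(v-c["cy"])/f*d,d],-1)
    if "rvec" in c:
        M=cv2.Rodrigues(np.array(c["rvec"],float))[0]
        return (P-np.array(c["tvec"]).ravel())@M
    T=np.array(c["hand_eye"]);Q=P@T[:3,:3].T+T[:3,3]
    return Q@R.from_quat(pose["tool_rot"]).as_matrix().T+np.array(pose["position"])
E
python3 - <<'E'
from h import *
o=monitor.get_obs();print(o)
for n in("scene","top"):
    c=cams.camera(n);cv2.imwrite(f"pics/{n}0.png",c["pixels"]);np.save(f"{n}0.npy",cloud(c))
    print(n,c["fovy"])
E
```

```text
{'time': 0.0, 'q': array([ 1.16548824e+00,  5.28484670e-01,  1.43392594e+00, -3.81955606e-05,
        1.18141816e+00, -1.78488029e-01]), 'joint_velocities': array([-2.32163661e-03, -1.58670439e-06,  2.83961135e-03,  1.83314432e-05,
       -8.08221127e-04, -1.50876535e-04]), 'joint_torque': array([-2.14909815e-03, -4.40039599e+01, -1.76588291e+01,  6.31267671e-02,
        5.82250650e-02, -1.39302292e-04]), 'position': array([0.14020359, 0.60824683, 0.20015283]), 'tool_rot': array([ 1.13159783e-01,  9.93576174e-01, -1.07584585e-03, -3.04831148e-04]), 'ft_force': array([-0.76502174, -0.17998203, -0.02334403]), 'moment': array([-0.02264772, -0.00239117,  0.02144752]), 'grip_force': 0.0, 'grip_width': 0.08703358775874245}
scene 46.0993463782663
top 43.60967530409928
```

View pics/scene0.png

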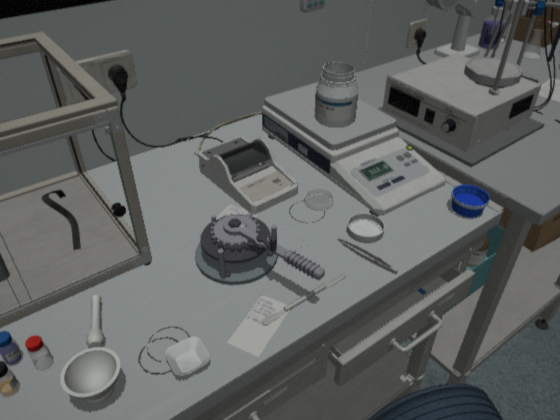

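View pics/top0.png

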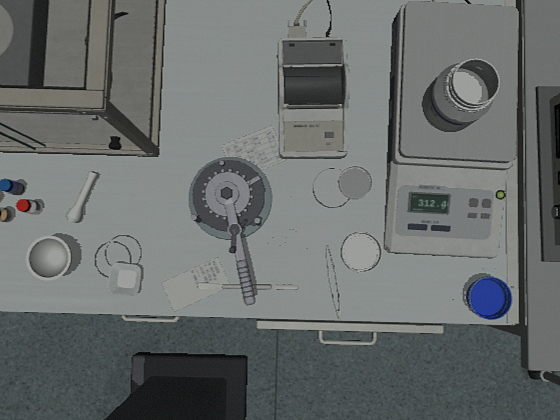

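The press sits at about (229,197) in the top image. Its handle runs down to (250,302), and the lever is near (235,240). The spatula lies under the grip end at (290,287), and the tweezers are at (333,280).

Run:
```python
from h import *
P=np.load("top0.npy")
for u,v in[(229,197),(235,230),(235,240),(233,248),(240,265),(246,285),(250,300),(270,220),(290,287),(333,280),(195,219),(256,220),(262,180)]:print(u,v,P[v,u].round(4))
im=cv2.imread("pics/top0.png")
cv2.imwrite("pics/topc.png",cv2.resize(im[145:315,170:350],None,fx=3.5,fy=3.5,interpolation=cv2.INTER_CUBIC)[:600])
# handle grip: points z .066-.085, 
sub=P[240:310,215:275].reshape(-1,3);s=sub[(sub[:,2]>.06)&(sub[:,2]<.085)]
print(len(s),s.mean(0),s.min(0),s.max(0))
sub=P[150:310,180:290].reshape(-1,3);s=sub[(sub[:,2]>.084)&(sub[:,2]<.11)];print(len(s),s.round(4)[::3])
```

```text
229 197 [ 0.5782 -0.1813  0.0818]
235 230 [ 0.5242 -0.1928  0.0784]
235 240 [ 0.5077 -0.1935  0.0803]
233 248 [ 0.4941 -0.1923  0.1005]
240 265 [ 0.467  -0.2028  0.0767]
246 285 [ 0.4347 -0.2137  0.0766]
250 300 [ 0.4105 -0.221   0.0767]
270 220 [ 0.548  -0.249   0.0012]
290 287 [ 0.4294 -0.288   0.0027]
333 280 [ 0.4437 -0.3648 -0.0019]
195 219 [ 0.5411 -0.125   0.0706]
256 220 [ 0.5422 -0.2266  0.0712]
262 180 [ 0.6187 -0.2327  0.0107]
709 [ 0.45511583 -0.20914419  0.07712628] [ 0.40368814 -0.22924095  0.06440881] [ 0.50812791 -0.18689782  0.0839727 ]
36 [[ 0.5894 -0.1829  0.0855]
 [ 0.4956 -0.189   0.1005]
 [ 0.4957 -0.1939  0.1022]
 [ 0.494  -0.1909  0.1027]
 [ 0.4943 -0.195   0.0946]
 [ 0.4925 -0.1908  0.102 ]
 [ 0.4927 -0.1951  0.0955]
 [ 0.4909 -0.1909  0.1024]
 [ 0.4911 -0.1949  0.0923]
 [ 0.4893 -0.1908  0.1001]
 [ 0.4895 -0.1953  0.0961]
 [ 0.4876 -0.1912  0.1044]]
```

View pics/topc.png

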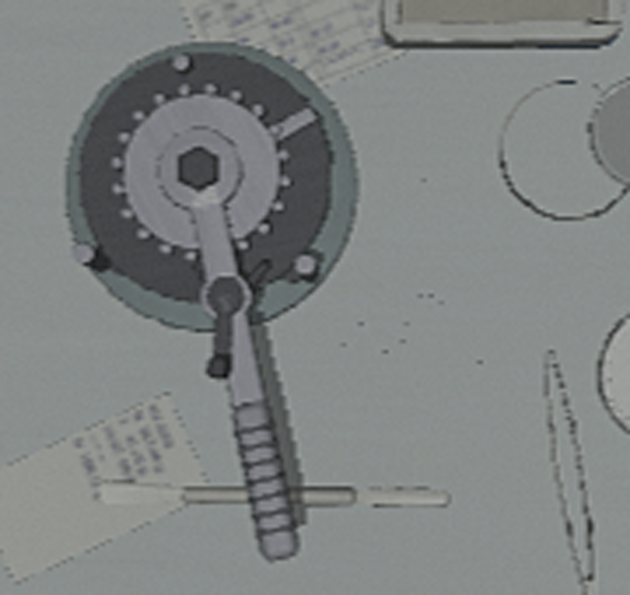

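The hub axis is at about (0.585,-0.177) and the handle is at about +0.24. The tab is at (0.492,-0.192,0.10), which puts the lever at about -0.24, so on tighten as stated. The nose is at crop (308,117) and the pin at crop (181,62), a gap of about 1.15 rad. All of this agrees with the description, so I'll move over.

Call:
send_rows(moves=[0.45, 1.9, -3.6, 0, 0, 0, 0.07, 0.45, 3.8, -7.2, 0, 0, 0, 0.14, 0.45, 5.7, -10.8, 0, 0, 0, 0.21, 0.45, 7.6, -14.4, 0, 0, 0, 0.28, 0.45, 9.5, -18, 0, 0, 0, 0.35])

```text
time: 0.52
position: [0.2356, 0.4271, 0.2008]
tool_rot: [-0.064, 0.998, -0.0, -0.0]
ft_force: [0.5, 0.4, 0.7]
grip_width: 0.0614
grip_force: 0.0
```

Call:
send_rows(moves=[0.45, 2.2, -3.4, 0, 0, 0, 0, 0.45, 4.4, -6.8, 0, 0, 0, 0, 0.45, 6.6, -10.2, 0, 0, 0, 0, 0.45, 8.8, -13.6, 0, 0, 0, 0, 0.45, 11, -17, 0, 0, 0, 0])

```text
time: 0.93
position: [0.3459, 0.2572, 0.2011]
tool_rot: [-0.062, 0.998, -0.0, -0.0]
ft_force: [-0.1, 0.8, 0.5]
grip_width: 0.0399
grip_force: 0.0
```

Call:
send_rows(moves=[0.45, 2.2, -3.4, 0, 0, 0, 0, 0.45, 4.4, -6.8, 0, 0, 0, 0, 0.45, 6.6, -10.2, 0, 0, 0, 0, 0.45, 8.8, -13.6, 0, 0, 0, 0, 0.45, 11, -17, 0, 0, 0, 0])

```text
time: 1.35
position: [0.4559, 0.087, 0.201]
tool_rot: [-0.061, 0.998, 0.0, -0.0]
ft_force: [1.1, 1.0, 0.2]
grip_width: 0.0392
grip_force: 0.0
```

Call:
send_rows(moves=[0.45, 0.8, -4, 0, 0, 0, 0, 0.45, 1.6, -8, 0, 0, 0, 0, 0.45, 2.4, -12, 0, 0, 0, 0, 0.45, 3.2, -16, 0, 0, 0, 0, 0.45, 3.2, -20, 0, 0, 0, 0])

```text
time: 1.77
position: [0.4886, -0.1135, 0.2011]
tool_rot: [-0.061, 0.998, -0.0, 0.001]
ft_force: [1.3, -0.1, -0.0]
grip_width: 0.0391
grip_force: 0.0
```

Call:
send_rows(moves=[0.45, 0.2, -3.7, 0, 0, 0, 0, 0.45, 0.3, -7.4, 0, 0, 0, 0, 0.45, 0.3, -7.4, 0, 0, 0, 0])

```text
time: 2.02
position: [0.4919, -0.1924, 0.2011]
tool_rot: [-0.059, 0.998, -0.003, 0.001]
ft_force: [0.2, 0.3, 0.7]
grip_width: 0.0394
grip_force: 0.0
```

```bash
cat > look.py <<'E'
from h import *
import sys
o=monitor.get_obs();c=cams.camera("wrist");P=cloud(c,o)
if len(sys.argv)>1: cv2.imwrite(f"pics/{sys.argv[1]}.png",c["pixels"])
np.save("w.npy",P)
print(o["position"].round(4),o["ft_force"].round(2))
s=P[(P[...,2]>.09)&(P[...,2]<.108)&(abs(P[...,0]-.49)<.05)&(abs(P[...,1]+.19)<.06)];print("tab",len(s),np.median(s,0).round(4) if len(s) else "",s.min(0).round(3) if len(s) else "",s.max(0).round(3) if len(s) else "")
E
python3 look.py w0
```

```text
[ 0.4919 -0.1924  0.2011] [0.23 0.34 0.72]
tab 109 [ 0.4895 -0.1907  0.1007] [ 0.485 -0.195  0.09 ] [ 0.495 -0.186  0.103]
```

View pics/w0.png

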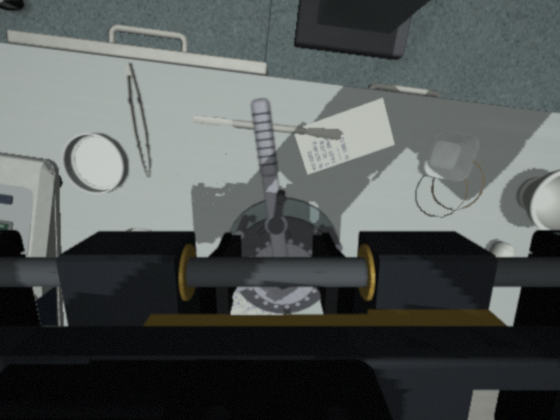

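The wrist view shows the tab at about (280,197) with the fingers either side of it. The measured position is (0.490,-0.1905, top 0.102), which matches. I'll descend straddling it.

Call:
send_rows(moves=[0.45, 0, 0.1, -3.5, 0, 0, 0, 0.45, 0, 0.1, -7, 0, 0, 0, 0.45, 0, 0.1, -10, 0, 0, 0, 0.45, 0, 0.1, -10, 0, 0, 0])

```text
time: 2.4
position: [0.486, -0.1801, 0.0961]
tool_rot: [-0.062, 0.998, 0.004, -0.005]
ft_force: [-0.9, 0.9, 0.4]
grip_width: 0.0393
grip_force: 0.0
```

Call:
send_rows(moves=[0.45, 0, -0.8, 0, 0, 0, 0, 0.45, 0, -1.4, 0, 0, 0, 0, 0.45, 0, -1.8, 0, 0, 0, 0, 0.45, 0, -2.2, 0, 0, 0, 0, 0.45, 0, -2.5, 0, 0, 0, 0])

```text
time: 2.82
position: [0.4915, -0.2103, 0.1028]
tool_rot: [-0.061, 0.998, -0.001, 0.001]
ft_force: [-0.5, 0.7, -0.4]
grip_width: 0.0392
grip_force: 0.0
```

```bash
cat > top.py <<'E'
from h import *
import sys
o=monitor.get_obs();print(o["position"].round(4),o["ft_force"].round(2),o["moment"].round(2))
c=cams.camera("top");P=cloud(c);im=c["pixels"]
if len(sys.argv)>1: cv2.imwrite(f"pics/{sys.argv[1]}.png",cv2.resize(im[145:315,170:350],None,fx=3.5,fy=3.5,interpolation=cv2.INTER_CUBIC))
E
python3 top.py t1
```

```text
[ 0.4915 -0.2103  0.1028] [-0.52  0.71 -0.39] [-0.03 -0.    0.03]
```

View pics/t1.png

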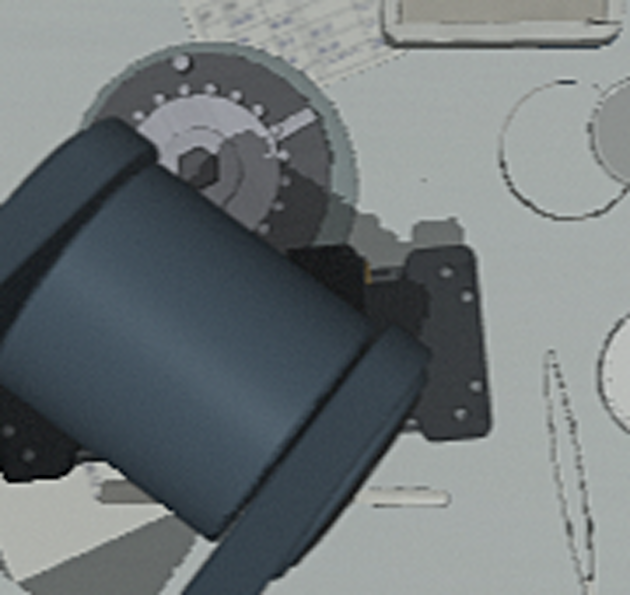

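The arm hides the tab in this picture; the bolt and collar haven't moved. I'll continue the push.

Call:
send_rows(moves=[0.45, 0, -0.3, 0, 0, 0, 0, 0.45, 0, -0.6, 0, 0, 0, 0, 0.45, 0, -0.6, 0, 0, 0, 0])

```text
time: 3.12
position: [0.4907, -0.2157, 0.1014]
tool_rot: [-0.061, 0.998, -0.0, 0.0]
ft_force: [-0.1, -0.3, 0.3]
grip_width: 0.0391
grip_force: 0.0
```

Call:
send_rows(moves=[0.45, 0, -0.3, 0, 0, 0, 0, 0.45, 0, -0.6, 0, 0, 0, 0, 0.45, 0, -0.6, 0, 0, 0, 0])

```text
time: 3.37
position: [0.4907, -0.2216, 0.1011]
tool_rot: [-0.061, 0.998, -0.0, 0.0]
ft_force: [-0.1, -0.2, -0.5]
grip_width: 0.0393
grip_force: 0.0
```

```bash
python3 look.py w1
```

```text
[ 0.4907 -0.2216  0.1011] [-0.13 -0.22 -0.5 ]
tab 24 [ 0.4864 -0.1893  0.0923] [ 0.485 -0.195  0.09 ] [ 0.488 -0.187  0.099]
```

View pics/w1.png

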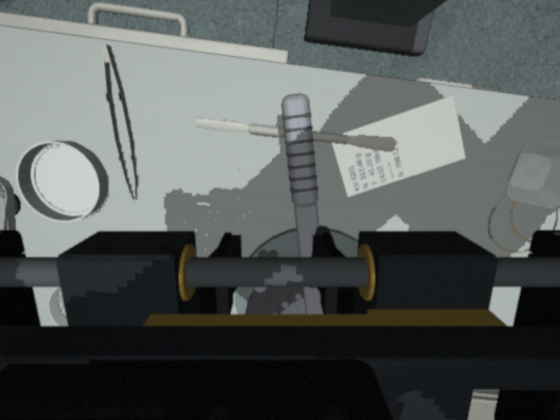

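The force is about zero, which suggests the lever has snapped over. I'll lift off and check.

Call:
send_rows(moves=[0.45, 0, 1, 3, 0, 0, 0, 0.45, 0, 1.0, 6.5, 0, 0, 0, 0.45, 0, 1, 10, 0, 0, 0, 0.45, 0, 1, 10, 0, 0, 0])

```text
time: 3.75
position: [0.4944, -0.2134, 0.2075]
tool_rot: [-0.062, 0.998, -0.004, 0.005]
ft_force: [0.6, -1.3, 0.1]
grip_width: 0.0393
grip_force: 0.0
```

```bash
cat >> look.py <<'E'
A=np.array([.585,-.177])
r=P[...,:2]-A;rr=np.hypot(r[...,0],r[...,1]);ph=np.arctan2(-r[...,1],-r[...,0])
m=(P[...,2]>.066)&(P[...,2]<.085)&(rr>.115)&(rr<.188)&(abs(ph)<1)
print("grip",m.sum(),"phi",np.median(ph[m]).round(3),np.median(P[m],0).round(4), np.percentile(rr[m],[0,100]).round(3))
E
python3 look.py
```

```text
[ 0.4944 -0.2134  0.2075] [ 0.55 -1.28  0.08]
tab 103 [ 0.4892 -0.191   0.1007] [ 0.486 -0.195  0.091] [ 0.496 -0.186  0.103]
grip 1364 phi 0.24 [ 0.4367 -0.2132  0.0775] [0.115 0.188]
```

The tab is back at -0.191, so the push stopped short of over-centre. I'll repeat it with a narrower straddle and push further.

Call:
send_rows(moves=[0.28, 0, 2.3, 0, 0, 0, 0, 0.28, 0, 2.3, -1, 0, 0, 0, 0.28, 0, 2.3, -4.5, 0, 0, 0, 0.28, 0, 2.3, -8, 0, 0, 0, 0.28, 0, 2.3, -8, 0, 0, 0])

```text
time: 4.22
position: [0.4853, -0.1848, 0.1145]
tool_rot: [-0.062, 0.998, 0.005, -0.006]
ft_force: [-2.1, 0.5, -0.8]
grip_width: 0.0253
grip_force: 0.0
```

Call:
send_rows(moves=[0.28, 0, 0, -1, 0, 0, 0, 0.28, 0, 0, -2, 0, 0, 0, 0.28, 0, 0, -2.2, 0, 0, 0, 0.28, 0, 0, -2.2, 0, 0, 0])

```text
time: 4.55
position: [0.4907, -0.1882, 0.0992]
tool_rot: [-0.062, 0.998, -0.0, 0.0]
ft_force: [-0.4, 0.3, -0.1]
grip_width: 0.0242
grip_force: 0.0
```

Call:
send_rows(moves=[0.28, 0, -0.4, 0, 0, 0, 0, 0.28, 0, -0.8, 0, 0, 0, 0, 0.28, 0, -1.2, 0, 0, 0, 0, 0.28, 0, -1.2, 0, 0, 0, 0])

```text
time: 4.88
position: [0.4913, -0.2015, 0.0999]
tool_rot: [-0.061, 0.998, -0.001, 0.001]
ft_force: [-0.5, 0.6, 0.2]
grip_width: 0.0241
grip_force: 0.0
```

```bash
python3 - <<'E'
from h import *
c=cams.camera("scene");im=c["pixels"][170:310,170:350];cv2.imwrite("pics/s1.png",cv2.resize(im,None,fx=4,fy=4,interpolation=cv2.INTER_CUBIC))
E
python3 look.py
```

```text
[ 0.491  -0.201   0.0998] [ 0.29  0.39 -0.7 ]
tab 235 [ 0.4884 -0.1914  0.1007] [ 0.485 -0.195  0.09 ] [ 0.496 -0.187  0.103]
grip 3075 phi 0.238 [ 0.4359 -0.2131  0.0776] [0.115 0.188]
```

View pics/s1.png

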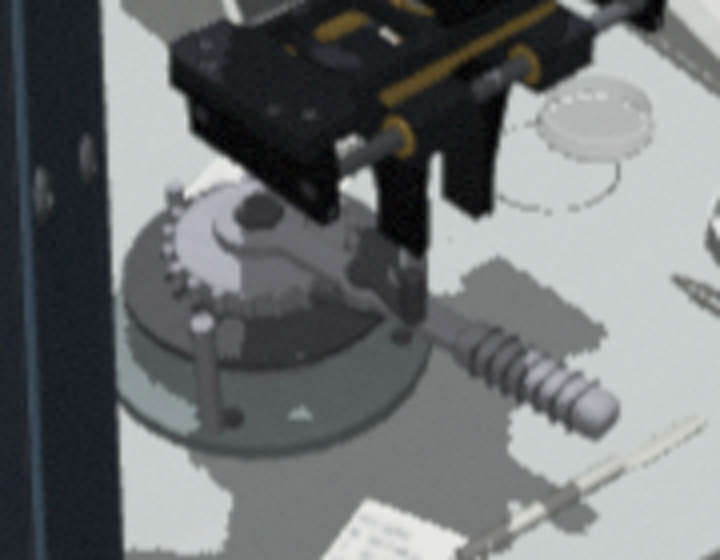

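The scene view shows the tab at about (410,285) and the near fingertip at about (410,248), above or behind it. I'll measure the fingertip position in the cloud.

Run:
```python
from h import *
c=cams.camera("scene");P=cloud(c)
for x,y in[(390,200),(395,225),(400,240),(412,240),(420,240),(410,248),(405,262),(410,275),(412,290),(410,310),(470,190),(480,205),(260,210)]:
    print(x,y,P[170+y//4,170+x//4].round(4))
print(robot.finger_overhang, [a for a in dir(robot) if a[0]!='_'])
```

```text
390 200 [ 0.489  -0.1769  0.1451]
395 225 [ 0.488  -0.1778  0.1334]
400 240 [ 0.4848 -0.1792  0.1268]
412 240 [ 0.4759 -0.1786  0.1333]
420 240 [ 0.4759 -0.1824  0.1313]
410 248 [ 0.4802 -0.1798  0.1256]
405 262 [ 0.5437 -0.2224  0.0524]
410 275 [ 0.492  -0.188   0.1005]
412 290 [ 0.4868 -0.1862  0.0967]
410 310 [ 0.4865 -0.1838  0.0874]
470 190 [ 0.4856 -0.2126  0.1361]
480 205 [ 0.482  -0.2159  0.1287]
260 210 [ 0.5839 -0.1752  0.0783]
0.014 ['Unreachable', 'finger_overhang']
```

The fingertips measure about z≈0.124, not 0.086, so they never reached the tab. I'll check the gripper geometry before going lower.

Run:
```python
from h import *
o=monitor.get_obs();print(o["position"],o["q"].round(4))
c=cams.camera("scene");P=cloud(c)
m=(P[...,2]>.104)&(P[...,2]<.3)&(abs(P[...,0]-.49)<.06)&(abs(P[...,1]+.2)<.12)
Q=P[m]
for z in np.arange(.104,.2,.006):
    s=Q[(Q[:,2]>=z)&(Q[:,2]<z+.006)]
    if len(s):print(z.round(3),len(s),s.min(0).round(3),s.max(0).round(3))
c=cams.camera("wrist");W=cloud(c,o)
d=c["range_z"];m=(d>0)&(W[...,2]>.08)&(abs(W[...,0]-.49)<.03)&(abs(W[...,1]+.2)<.05)
Q=W[m]
print("wrist")
for z in np.arange(.08,.17,.006):
    s=Q[(Q[:,2]>=z)&(Q[:,2]<z+.006)]
    if len(s):print(z.round(3),len(s),s.min(0).round(3),s.max(0).round(3))
T=np.array(c["hand_eye"]);print(T.round(3))
```

```text
[ 0.49051359 -0.20023022  0.09942591] [-5.9870e-01  5.4960e-01  1.7656e+00  1.0000e-04  8.2600e-01 -2.2923e+00]
0.116 21 [ 0.476 -0.22   0.12 ] [ 0.497 -0.176  0.122]
0.122 73 [ 0.476 -0.22   0.122] [ 0.501 -0.176  0.128]
0.128 73 [ 0.476 -0.22   0.128] [ 0.502 -0.176  0.134]
0.134 79 [ 0.475 -0.219  0.134] [ 0.5   -0.176  0.14 ]
0.14 77 [ 0.476 -0.22   0.14 ] [ 0.501 -0.175  0.146]
0.146 71 [ 0.476 -0.222  0.146] [ 0.498 -0.174  0.152]
0.152 60 [ 0.475 -0.223  0.152] [ 0.498 -0.173  0.158]
0.158 64 [ 0.475 -0.225  0.158] [ 0.496 -0.172  0.164]
0.164 56 [ 0.475 -0.225  0.164] [ 0.49  -0.172  0.17 ]
0.17 32 [ 0.475 -0.228  0.171] [ 0.486 -0.171  0.176]
0.176 18 [ 0.48  -0.227  0.176] [ 0.502 -0.214  0.182]
0.182 23 [ 0.479 -0.217  0.182] [ 0.5   -0.158  0.188]
0.188 111 [ 0.443 -0.287  0.189] [ 0.515 -0.108  0.194]
0.194 311 [ 0.442 -0.288  0.194] [ 0.513 -0.108  0.2  ]
0.2 428 [ 0.442 -0.286  0.2  ] [ 0.516 -0.108  0.206]
wrist
0.08 59 [ 0.464 -0.213  0.08 ] [ 0.509 -0.187  0.086]
0.086 42 [ 0.485 -0.195  0.086] [ 0.49  -0.187  0.092]
0.092 41 [ 0.485 -0.195  0.092] [ 0.491 -0.187  0.098]
0.098 194 [ 0.486 -0.195  0.098] [ 0.495 -0.187  0.104]
0.116 32 [ 0.476 -0.222  0.12 ] [ 0.482 -0.183  0.122]
0.122 172 [ 0.476 -0.223  0.122] [ 0.492 -0.181  0.128]
0.128 187 [ 0.476 -0.223  0.128] [ 0.49  -0.181  0.134]
0.134 185 [ 0.476 -0.223  0.134] [ 0.486 -0.181  0.14 ]
0.14 224 [ 0.476 -0.224  0.14 ] [ 0.501 -0.18   0.146]
0.146 205 [ 0.476 -0.225  0.146] [ 0.5   -0.179  0.152]
0.152 51 [ 0.476 -0.224  0.152] [ 0.498 -0.179  0.158]
0.158 67 [ 0.487 -0.213  0.158] [ 0.501 -0.187  0.164]
0.164 470 [ 0.483 -0.218  0.164] [ 0.5   -0.183  0.17 ]
0.17 393 [ 0.48  -0.218  0.17 ] [ 0.498 -0.183  0.176]
[[-0.001 -0.968 -0.249  0.069]
 [ 1.    -0.    -0.001 -0.   ]
 [ 0.001 -0.249  0.968 -0.183]
 [ 0.     0.     0.     1.   ]]
```

Both cameras show the fingertips 20.5 mm above the reported TCP, and the body is offset by the same 34 mm. True tip z is therefore reported z + 0.0205. I'll re-centre and go 33 mm lower.

Call:
send_rows(moves=[0.3, 0, 0.95, 0, 0, 0, 0, 0.3, 0, 0.95, 0, 0, 0, 0, 0.3, 0, 0.95, -1.5, 0, 0, 0, 0.3, 0, 0.95, -3, 0, 0, 0, 0.3, 0, 0.95, -3.2, 0, 0, 0])

```text
time: 5.55
position: [0.4891, -0.1891, 0.0654]
tool_rot: [-0.062, 0.998, 0.001, -0.002]
ft_force: [0.1, 0.5, -0.0]
grip_width: 0.0263
grip_force: 0.0
```

Call:
send_rows(moves=[0.3, 0, -0.3, 0, 0, 0, 0, 0.3, 0, -0.6, 0, 0, 0, 0, 0.3, 0, -0.9, 0, 0, 0, 0, 0.3, 0, -1.2, 0, 0, 0, 0, 0.3, 0, -1.2, 0, 0, 0, 0])

```text
time: 5.97
position: [0.4912, -0.2032, 0.0677]
tool_rot: [-0.061, 0.998, -0.0, 0.001]
ft_force: [0.3, 2.1, 0.2]
grip_width: 0.026
grip_force: 0.8
```

Call:
send_rows(moves=[0.3, 0, -0.3, 0, 0, 0, 0, 0.3, 0, -0.6, 0, 0, 0, 0, 0.3, 0, -0.9, 0, 0, 0, 0, 0.3, 0, -1.2, 0, 0, 0, 0, 0.3, 0, -1.2, 0, 0, 0, 0])

```text
time: 6.38
position: [0.4907, -0.2158, 0.0673]
tool_rot: [-0.061, 0.998, -0.001, 0.0]
ft_force: [0.4, 0.5, -0.3]
grip_width: 0.0263
grip_force: 0.0
```

```bash
python3 look.py
```

```text
[ 0.4907 -0.2158  0.0673] [ 0.39  0.47 -0.33]
tab 569 [ 0.4812 -0.2104  0.0994] [ 0.476 -0.239  0.09 ] [ 0.492 -0.196  0.108]
grip 4217 phi 0.285 [ 0.4373 -0.2201  0.0775] [0.115 0.188]
```

Call:
send_rows(moves=[0.3, 0, 0.3, 3, 0, 0, 0, 0.3, 0, 0.3, 6, 0, 0, 0, 0.3, 0, 0.3, 6, 0, 0, 0])

```text
time: 6.68
position: [0.4934, -0.2137, 0.1316]
tool_rot: [-0.062, 0.998, -0.003, 0.004]
ft_force: [1.2, -0.2, 1.2]
grip_width: 0.0262
grip_force: 0.0
```

```bash
python3 look.py
```

```text
[ 0.4934 -0.2137  0.1316] [ 1.19 -0.17  1.23]
tab 186 [ 0.4935 -0.2103  0.1008] [ 0.49  -0.215  0.09 ] [ 0.5   -0.206  0.103]
grip 2337 phi 0.285 [ 0.4379 -0.22    0.0775] [0.115 0.188]
```

The tab is now at (0.4945,-0.2105), which gives a lever angle of about +0.19, so it has flipped to loosen. Next I'll straddle the grip.

Call:
send_rows(moves=[0.38, -2.5, -0.3, 0, 0, 0, 0.08, 0.38, -5, -0.6, 0, 0, 0, 0.16, 0.38, -5, -0.6, -3, 0, 0, 0.16, 0.38, -5, -0.6, -5.5, 0, 0, 0.16, 0.38, -5, -0.6, -5.5, 0, 0, 0.16])

```text
time: 7.15
position: [0.437, -0.2154, 0.0683]
tool_rot: [-0.141, 0.99, 0.004, -0.003]
ft_force: [-1.0, 0.5, -1.3]
grip_width: 0.0328
grip_force: 0.0
```

Run:
```python
from h import *
o=monitor.get_obs();print(o["position"].round(4),o["tool_rot"].round(3))
f=lambda p:np.array([.585-.15*np.cos(p),-.177-.15*np.sin(p)])*100
def path(a,ps):
    for p in ps: print(p,(f(p)-f(a)).round(2),round(p-a,3))
path(.285,[.165,.045,-.075,-.195,-.315]);path(-.315,[-.42,-.53,-.64])
```

```text
[ 0.437  -0.2154  0.0683] [-0.141  0.99   0.004 -0.003]
0.165 [-0.4   1.75] -0.12
0.045 [-0.59  3.54] -0.24
-0.075 [-0.56  5.34] -0.36
-0.195 [-0.32  7.12] -0.48
-0.315 [0.13 8.86] -0.6
-0.42 [0.57 1.47] -0.105
-0.53 [1.32 2.94] -0.215
-0.64 [2.23 4.31] -0.325
```

Now I'll lower onto the bar and swing back (–).

Call:
send_rows(moves=[0.38, 0, 0, -1.5, 0, 0, 0, 0.38, 0, 0, -3.1, 0, 0, 0, 0.38, 0, 0, -3.1, 0, 0, 0])

```text
time: 7.4
position: [0.4391, -0.2165, 0.0394]
tool_rot: [-0.141, 0.99, 0.002, -0.002]
ft_force: [0.3, 0.3, 0.7]
grip_width: 0.033
grip_force: 0.0
```

Call:
send_rows(moves=[0.38, -0.4, 1.75, 0, 0, 0, -0.12, 0.38, -0.6, 3.55, 0, 0, 0, -0.24, 0.38, -0.55, 5.35, 0, 0, 0, -0.36, 0.38, -0.3, 7.1, 0, 0, 0, -0.48, 0.38, 0.15, 8.85, 0, 0, 0, -0.6])

```text
time: 7.82
position: [0.4429, -0.1296, 0.0422]
tool_rot: [0.16, 0.987, -0.001, 0.001]
ft_force: [0.8, -4.4, -1.7]
grip_width: 0.0329
grip_force: 2.0
```

```bash
python3 look.py
```

```text
[ 0.4429 -0.1296  0.0422] [ 0.78 -4.45 -1.69]
tab 39 [ 0.4433 -0.1479  0.1027] [ 0.44  -0.149  0.09 ] [ 0.446 -0.147  0.108]
grip 3935 phi -0.272 [ 0.4272 -0.134   0.0775] [0.119 0.188]
```

Call:
send_rows(moves=[0.38, 0.55, 1.5, 0, 0, 0, -0.105, 0.38, 1.3, 2.95, 0, 0, 0, -0.215, 0.38, 2.25, 4.3, 0, 0, 0, -0.325, 0.38, 2.25, 4.3, 0, 0, 0, -0.325])

```text
time: 8.2
position: [0.4661, -0.0852, 0.0421]
tool_rot: [0.314, 0.949, 0.0, 0.001]
ft_force: [-0.5, -1.0, 0.2]
grip_width: 0.0331
grip_force: 0.0
```

```bash
python3 look.py
python3 - <<'E'
from h import *
c=cams.camera("top");cv2.imwrite("pics/t2.png",cv2.resize(c["pixels"][145:315,170:350],None,fx=3.5,fy=3.5,interpolation=cv2.INTER_CUBIC))
E
```

```text
[ 0.4661 -0.0852  0.0421] [-0.52 -1.02  0.21]
tab 0   
grip 3971 phi -0.661 [ 0.4549 -0.076   0.0775] [0.119 0.188]
```

View pics/t2.png

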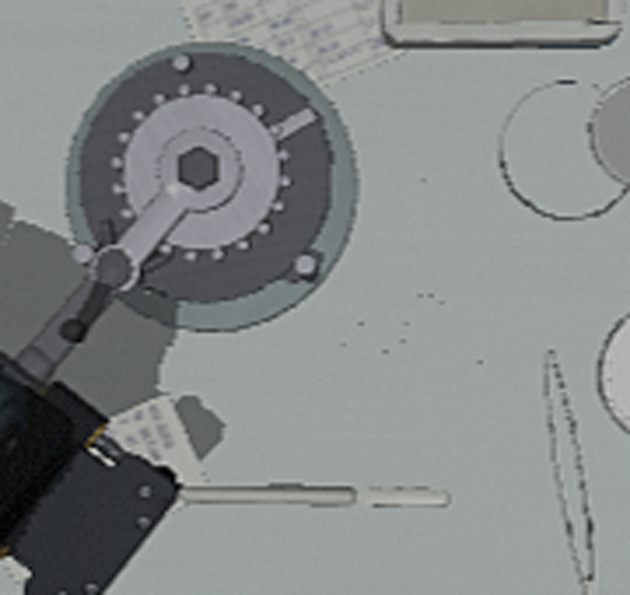

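Clear view: the nose at (308,117) and the pin at (181,62) haven't moved. The lever at (72,328) is on the CCW side and the handle is at about -0.66. I'll write a nose/pin tracker for the forward stroke.

```bash
cat > nose.py <<'E'
from h import *
o=monitor.get_obs();print("t",round(o["time"],2),o["position"].round(4),o["ft_force"].round(2))
c=cams.camera("top");f=210/np.tan(np.radians(c["fovy"])/2)
g=cv2.cvtColor(c["pixels"],cv2.COLOR_BGR2GRAY).astype(np.float32)
A=np.array([.585,-.177]);K=np.array([[f,0,c["cx"]],[0,f,c["cy"]],[0,0,1]])
def ring(z,rs):
    th=np.radians(np.arange(-120,60,.5));v=0
    for r in rs:
        X=np.c_[A[0]+r*np.cos(th),A[1]+r*np.sin(th),np.full(len(th),z)]
        u=cv2.projectPoints(X,np.array(c["rvec"],float),np.array(c["tvec"],float),K,None)[0][:,0].astype(np.float32)
        v=v+cv2.remap(g,u[:,0].copy(),u[:,1].copy(),cv2.INTER_LINEAR).ravel()/len(rs)
    return np.degrees(th),v
for n,z,rs in(("nose",.054,[.05,.053,.056]),("pin",.062,[.053,.055,.057])):
    th,v=ring(z,rs);b=v>95
    lab=cv2.connectedComponents(b.astype(np.uint8)[None],connectivity=8)[1][0]
    print(n,"med",np.median(v).round(0),[(round(th[lab==i].mean(),1),round(th[lab==i].ptp() if hasattr(th,'ptp') else np.ptp(th[lab==i]),1),int(v[lab==i].max())) for i in range(1,lab.max()+1)])
E
python3 nose.py
python3 - <<'E'
import sys;sys.path.insert(0,'.')
import numpy as np
f=lambda p:np.array([.585-.15*np.cos(p),-.177-.15*np.sin(p)])*100
for a,ps in((-.64,[-.53,-.42,-.31,-.2,-.09]),(-.09,[.0,.09,.18,.27]),(.27,[.35,.43,.51]),(.51,[.57,.63,.68])):
  for p in ps: print(a,p,(f(p)-f(a)).round(2),round(p-a,3))
E
```

```text
t 8.3 [ 0.4648 -0.0862  0.0417] [ 0.97 -0.12  0.53]
nose med 80.0 [(np.float64(-57.5), np.float64(8.0), 151), (np.float64(13.5), np.float64(2.0), 99)]
pin med 80.0 [(np.float64(-58.8), np.float64(7.5), 150), (np.float64(13.5), np.float64(7.0), 145)]
-0.64 -0.53 [-0.91 -1.37] 0.11
-0.64 -0.42 [-1.66 -2.84] 0.22
-0.64 -0.31 [-2.25 -4.38] 0.33
-0.64 -0.2 [-2.67 -5.98] 0.44
-0.64 -0.09 [-2.91 -7.61] 0.55
-0.09 0.0 [-0.06 -1.35] 0.09
-0.09 0.09 [ 0.  -2.7] 0.18
-0.09 0.18 [ 0.18 -4.03] 0.27
-0.09 0.27 [ 0.48 -5.35] 0.36
0.27 0.35 [ 0.37 -1.14] 0.08
0.27 0.43 [ 0.82 -2.25] 0.16
0.27 0.51 [ 1.37 -3.32] 0.24
0.51 0.57 [ 0.46 -0.77] 0.06
0.51 0.63 [ 0.97 -1.51] 0.12
0.51 0.68 [ 1.43 -2.11] 0.17
```

Call:
send_rows(moves=[0.38, -0.9, -1.35, 0, 0, 0, 0.11, 0.38, -1.65, -2.85, 0, 0, 0, 0.22, 0.38, -2.25, -4.4, 0, 0, 0, 0.33, 0.38, -2.65, -6, 0, 0, 0, 0.44, 0.38, -2.9, -7.6, 0, 0, 0, 0.55])

```text
time: 8.77
position: [0.4354, -0.1623, 0.0414]
tool_rot: [0.043, 0.999, 0.001, 0.001]
ft_force: [6.0, 5.9, 0.1]
grip_width: 0.033
grip_force: 3.3
```

```bash
python3 nose.py; python3 look.py|grep grip
```

```text
t 8.77 [ 0.4354 -0.1623  0.0414] [5.95 5.86 0.12]
nose med 81.0 [(np.float64(-45.2), np.float64(8.5), 148), (np.float64(13.8), np.float64(3.5), 102)]
pin med 81.0 [(np.float64(-46.5), np.float64(8.0), 148), (np.float64(13.5), np.float64(7.0), 148)]
grip 4021 phi -0.095 [ 0.4238 -0.1619  0.0775] [0.119 0.188]
```

The bolt is being driven: the nose moved 12°. Continuing.

Call:
send_rows(moves=[0.38, -0.05, -1.35, 0, 0, 0, 0.09, 0.38, 0, -2.7, 0, 0, 0, 0.18, 0.38, 0.2, -4.05, 0, 0, 0, 0.27, 0.38, 0.5, -5.35, 0, 0, 0, 0.36])

```text
time: 9.2
position: [0.4374, -0.2124, 0.0409]
tool_rot: [-0.135, 0.991, 0.004, -0.002]
ft_force: [0.6, 5.3, 3.9]
grip_width: 0.0335
grip_force: 3.3
```

Call:
send_rows(moves=[0.38, 0.35, -1.15, 0, 0, 0, 0.08, 0.38, 0.8, -2.25, 0, 0, 0, 0.16, 0.38, 1.35, -3.3, 0, 0, 0, 0.24, 0.38, 1.35, -3.3, 0, 0, 0, 0.24])

```text
time: 9.53
position: [0.4533, -0.249, 0.0411]
tool_rot: [-0.251, 0.968, 0.001, -0.001]
ft_force: [-0.8, -0.2, 0.5]
grip_width: 0.033
grip_force: 0.4
```

```bash
python3 nose.py; python3 look.py|grep grip
```

```text
t 9.53 [ 0.4533 -0.249   0.0411] [-0.77 -0.17  0.48]
nose med 85.0 [(np.float64(-9.2), np.float64(8.5), 152), (np.float64(14.0), np.float64(5.0), 104)]
pin med 85.0 [(np.float64(-10.2), np.float64(8.5), 152), (np.float64(13.5), np.float64(7.0), 154)]
grip 3991 phi 0.456 [ 0.4373 -0.2493  0.0774] [0.118 0.188]
```

The remaining gap is about 14° (0.25 rad), which is more than this stroke has left. I'll click back and re-engage.

Run:
```python
import numpy as np
f=lambda p:np.array([.585-.15*np.cos(p),-.177-.15*np.sin(p)])*100
for a,ps in((.51,[.39,.27,.15,.03,-.09]),(-.09,[-.15,-.15]),(-.15,[-.08,0,.08,.15]),(.15,[.2,.25,.3])):
  for p in ps: print(a,p,(f(p)-f(a)).round(2),round(p-a,3))
```

```text
0.51 0.39 [-0.78  1.62] -0.12
0.51 0.27 [-1.37  3.32] -0.24
0.51 0.15 [-1.74  5.08] -0.36
0.51 0.03 [-1.9   6.87] -0.48
0.51 -0.09 [-1.85  8.67] -0.6
-0.09 -0.15 [0.11 0.89] -0.06
-0.09 -0.15 [0.11 0.89] -0.06
-0.15 -0.08 [-0.12 -1.04] 0.07
-0.15 0 [-0.17 -2.24] 0.15
-0.15 0.08 [-0.12 -3.44] 0.23
-0.15 0.15 [ 0.   -4.48] 0.3
0.15 0.2 [ 0.13 -0.74] 0.05
0.15 0.25 [ 0.3  -1.47] 0.1
0.15 0.3 [ 0.5  -2.19] 0.15
```

Call:
send_rows(moves=[0.38, -0.8, 1.55, 0, 0, 0, -0.12, 0.38, -1.35, 3.3, 0, 0, 0, -0.24, 0.38, -1.75, 5.1, 0, 0, 0, -0.36, 0.38, -1.9, 6.9, 0, 0, 0, -0.48, 0.38, -1.85, 8.65, 0, 0, 0, -0.6])

```text
time: 10.05
position: [0.436, -0.1625, 0.0416]
tool_rot: [0.05, 0.999, -0.001, 0.001]
ft_force: [1.0, -2.9, 0.3]
grip_width: 0.0333
grip_force: 1.8
```

Call:
send_rows(moves=[0.38, 0.1, 0.9, 0, 0, 0, -0.06, 0.38, 0.1, 0.9, 0, 0, 0, -0.06])

```text
time: 10.22
position: [0.4355, -0.1507, 0.0412]
tool_rot: [0.076, 0.997, 0.0, -0.001]
ft_force: [-0.5, 0.1, 0.3]
grip_width: 0.0332
grip_force: 0.0
```

```bash
python3 nose.py; python3 look.py|grep grip
```

```text
t 10.22 [ 0.4355 -0.1507  0.0412] [-0.51  0.07  0.3 ]
nose med 82.0 [(np.float64(-8.8), np.float64(8.5), 146), (np.float64(13.8), np.float64(3.5), 102)]
pin med 81.0 [(np.float64(-9.8), np.float64(7.5), 145), (np.float64(13.5), np.float64(7.0), 148)]
grip 3912 phi -0.132 [ 0.423  -0.1559  0.0775] [0.12  0.188]
```

Call:
send_rows(moves=[0.38, -0.1, -1.05, 0, 0, 0, 0.07, 0.38, -0.15, -2.25, 0, 0, 0, 0.15, 0.38, -0.1, -3.45, 0, 0, 0, 0.23, 0.38, 0, -4.1, 0, 0, 0, 0.28, 0.38, 0, -4.5, 0, 0, 0, 0.3])

```text
time: 10.73
position: [0.4368, -0.1996, 0.0411]
tool_rot: [-0.074, 0.997, -0.0, 0.0]
ft_force: [1.3, 3.0, 0.6]
grip_width: 0.0328
grip_force: 1.0
```

```bash
python3 nose.py; python3 look.py|grep grip
```

```text
t 10.73 [ 0.4368 -0.1996  0.0411] [1.28 2.98 0.58]
nose med 83.0 [(np.float64(-8.8), np.float64(8.5), 148), (np.float64(14.0), np.float64(4.0), 102)]
pin med 82.0 [(np.float64(-9.5), np.float64(8.0), 148), (np.float64(13.5), np.float64(7.0), 149)]
grip 3976 phi 0.114 [ 0.4236 -0.1952  0.0775] [0.119 0.188]
```

Call:
send_rows(moves=[0.38, 0.05, -0.35, 0, 0, 0, 0.025, 0.38, 0.15, -0.75, 0, 0, 0, 0.05, 0.38, 0.2, -1.1, 0, 0, 0, 0.075, 0.38, 0.3, -1.45, 0, 0, 0, 0.1, 0.38, 0.3, -1.45, 0, 0, 0, 0.1])

```text
time: 11.25
position: [0.4385, -0.2112, 0.0409]
tool_rot: [-0.123, 0.992, 0.002, -0.001]
ft_force: [0.5, 3.8, 1.3]
grip_width: 0.0334
grip_force: 2.0
```

```bash
python3 nose.py; python3 look.py|grep grip
```

```text
t 11.25 [ 0.4385 -0.2112  0.0409] [0.47 3.85 1.25]
nose med 83.0 [(np.float64(-7.2), np.float64(8.5), 148), (np.float64(14.2), np.float64(4.5), 102)]
pin med 83.0 [(np.float64(-8.5), np.float64(8.0), 148), (np.float64(13.5), np.float64(7.0), 150)]
grip 3933 phi 0.188 [ 0.4239 -0.207   0.0775] [0.119 0.188]
```

Engaged. About 0.21 rad remains, so I'm going slowly.

Call:
send_rows(moves=[0.38, 0.1, -0.36, 0, 0, 0, 0.025, 0.38, 0.2, -0.72, 0, 0, 0, 0.05, 0.38, 0.32, -1.08, 0, 0, 0, 0.075, 0.38, 0.44, -1.43, 0, 0, 0, 0.1, 0.38, 0.44, -1.43, 0, 0, 0, 0.1])

```text
time: 11.77
position: [0.4429, -0.226, 0.0409]
tool_rot: [-0.173, 0.985, 0.001, -0.001]
ft_force: [-1.5, 3.6, 1.2]
grip_width: 0.0332
grip_force: 1.9
```

```bash
python3 nose.py; python3 look.py|grep grip
```

```text
t 11.77 [ 0.4429 -0.226   0.0409] [-1.45  3.61  1.19]
nose med 83.0 [(np.float64(-1.8), np.float64(8.5), 150), (np.float64(14.2), np.float64(4.5), 104)]
pin med 83.0 [(np.float64(-2.5), np.float64(8.0), 150), (np.float64(13.5), np.float64(7.0), 151)]
grip 3936 phi 0.289 [ 0.4273 -0.2229  0.0774] [0.119 0.188]
```

Call:
send_rows(moves=[0.38, 0.1, -0.25, 0, 0, 0, 0.018, 0.38, 0.19, -0.49, 0, 0, 0, 0.035, 0.38, 0.29, -0.73, 0, 0, 0, 0.053, 0.38, 0.39, -0.97, 0, 0, 0, 0.07, 0.38, 0.39, -0.97, 0, 0, 0, 0.07])

```text
time: 12.28
position: [0.4467, -0.2356, 0.0409]
tool_rot: [-0.208, 0.978, 0.001, -0.001]
ft_force: [-1.6, 5.1, 1.1]
grip_width: 0.0331
grip_force: 2.3
```

```bash
python3 nose.py; python3 look.py|grep grip
```

```text
t 12.28 [ 0.4467 -0.2356  0.0409] [-1.58  5.06  1.14]
nose med 84.0 [(np.float64(2.0), np.float64(8.0), 152), (np.float64(14.2), np.float64(4.5), 105)]
pin med 84.0 [(np.float64(1.5), np.float64(8.0), 151), (np.float64(13.5), np.float64(7.0), 152)]
grip 3938 phi 0.358 [ 0.4306 -0.2339  0.0774] [0.119 0.188]
```

Call:
send_rows(moves=[0.38, 0.08, -0.18, 0, 0, 0, 0.013, 0.38, 0.17, -0.36, 0, 0, 0, 0.027, 0.38, 0.17, -0.36, 0, 0, 0, 0.027, 0.38, 0.17, -0.36, 0, 0, 0, 0.027])

```text
time: 12.72
position: [0.4483, -0.2392, 0.0409]
tool_rot: [-0.221, 0.975, 0.001, -0.001]
ft_force: [-2.5, 4.5, 2.8]
grip_width: 0.0331
grip_force: 2.5
```

Call:
send_rows(moves=[0.38, 0.08, -0.18, 0, 0, 0, 0.013, 0.38, 0.08, -0.18, 0, 0, 0, 0.013, 0.38, 0.08, -0.18, 0, 0, 0, 0.013])

```text
time: 12.97
position: [0.4491, -0.2408, 0.0409]
tool_rot: [-0.227, 0.974, 0.001, -0.001]
ft_force: [-2.3, 4.3, 3.6]
grip_width: 0.0333
grip_force: 2.7
```

```bash
python3 nose.py; python3 look.py|grep grip
```

```text
t 12.97 [ 0.4491 -0.2408  0.0409] [-2.27  4.3   3.6 ]
nose med 84.0 [(np.float64(3.8), np.float64(8.5), 153), (np.float64(14.2), np.float64(4.5), 104)]
pin med 84.0 [(np.float64(3.0), np.float64(8.0), 153), (np.float64(13.5), np.float64(7.0), 152)]
grip 3936 phi 0.396 [ 0.433  -0.24    0.0774] [0.118 0.188]
```

Call:
send_rows(moves=[0.38, 0.04, -0.09, 0, 0, 0, 0.007, 0.38, 0.08, -0.18, 0, 0, 0, 0.013, 0.38, 0.08, -0.18, 0, 0, 0, 0.013, 0.38, 0.08, -0.18, 0, 0, 0, 0.013])

```text
time: 13.4
position: [0.4499, -0.2425, 0.0409]
tool_rot: [-0.233, 0.972, 0.001, -0.001]
ft_force: [-2.4, 4.9, 2.2]
grip_width: 0.0334
grip_force: 2.8
```

Call:
send_rows(moves=[0.38, 0.04, -0.07, 0, 0, 0, 0.005, 0.38, 0.07, -0.13, 0, 0, 0, 0.01, 0.38, 0.07, -0.13, 0, 0, 0, 0.01])

```text
time: 13.65
position: [0.4505, -0.2437, 0.0409]
tool_rot: [-0.238, 0.971, 0.002, -0.001]
ft_force: [-2.1, 5.5, 3.2]
grip_width: 0.0332
grip_force: 2.9
```

```bash
python3 nose.py; python3 look.py|grep grip
```

```text
t 13.65 [ 0.4505 -0.2437  0.0409] [-2.15  5.5   3.22]
nose med 84.0 [(np.float64(6.2), np.float64(9.5), 153), (np.float64(14.5), np.float64(4.0), 103)]
pin med 84.0 [(np.float64(4.2), np.float64(7.5), 152), (np.float64(13.0), np.float64(8.0), 153)]
grip 3931 phi 0.417 [ 0.4343 -0.2433  0.0775] [0.119 0.188]
```

Call:
send_rows(moves=[0.38, 0.04, -0.07, 0, 0, 0, 0.005, 0.38, 0.07, -0.13, 0, 0, 0, 0.01, 0.38, 0.07, -0.13, 0, 0, 0, 0.01])

```text
time: 14.0
position: [0.4509, -0.2443, 0.0409]
tool_rot: [-0.243, 0.97, 0.002, -0.001]
ft_force: [-2.4, 6.5, 3.8]
grip_width: 0.0334
grip_force: 3.5
```

```bash
python3 nose.py; python3 look.py|grep grip
```

```text
t 14.0 [ 0.4509 -0.2443  0.0409] [-2.39  6.46  3.81]
nose med 84.0 [(np.float64(6.0), np.float64(9.0), 152), (np.float64(14.5), np.float64(4.0), 103)]
pin med 84.0 [(np.float64(4.2), np.float64(7.5), 151), (np.float64(13.0), np.float64(8.0), 153)]
grip 3928 phi 0.422 [ 0.4347 -0.2442  0.0775] [0.119 0.188]
```

The force is rising (6.9 N) and the motion is stalling, so contact has begun. One more gentle step.

Call:
send_rows(moves=[0.38, 0.04, -0.07, 0, 0, 0, 0.005, 0.38, 0.07, -0.13, 0, 0, 0, 0.01, 0.38, 0.07, -0.13, 0, 0, 0, 0.01])

```text
time: 14.35
position: [0.4512, -0.245, 0.0408]
tool_rot: [-0.248, 0.969, 0.003, -0.001]
ft_force: [-2.4, 7.9, 3.5]
grip_width: 0.0336
grip_force: 4.1
```

```bash
python3 nose.py; python3 look.py|grep grip
```

```text
t 14.35 [ 0.4512 -0.245   0.0408] [-2.43  7.89  3.54]
nose med 85.0 [(np.float64(6.0), np.float64(9.0), 153), (np.float64(14.5), np.float64(4.0), 103)]
pin med 85.0 [(np.float64(9.0), np.float64(16.0), 153)]
grip 3931 phi 0.428 [ 0.4351 -0.245   0.0774] [0.118 0.188]
```

Call:
send_rows(moves=[0.38, 0.03, -0.06, 0, 0, 0, 0.004, 0.38, 0.05, -0.1, 0, 0, 0, 0.007, 0.38, 0.05, -0.1, 0, 0, 0, 0.007])

```text
time: 14.7
position: [0.4515, -0.2454, 0.0408]
tool_rot: [-0.251, 0.968, 0.003, -0.001]
ft_force: [-2.1, 9.4, 5.5]
grip_width: 0.0332
grip_force: 4.5
```

```bash
python3 nose.py; python3 look.py|grep grip
```

```text
t 14.7 [ 0.4515 -0.2454  0.0408] [-2.08  9.37  5.46]
nose med 85.0 [(np.float64(6.0), np.float64(9.0), 153), (np.float64(14.5), np.float64(4.0), 102)]
pin med 85.0 [(np.float64(9.0), np.float64(16.0), 153)]
grip 3958 phi 0.432 [ 0.4352 -0.2456  0.0774] [0.119 0.188]
```

The drag is 9.6 N with no nose or collar motion, so the nose is firmly at the pin. I'll back off into the clearance, lift and check.

Call:
send_rows(moves=[0.38, -0.18, 0.35, 0, 0, 0, 0, 0.38, -0.35, 0.7, 0, 0, 0, 0, 0.38, -0.53, 1.05, 0, 0, 0, 0, 0.38, -0.53, 1.05, 0, 0, 0, 0])

```text
time: 15.13
position: [0.449, -0.2388, 0.0414]
tool_rot: [-0.252, 0.968, -0.001, 0.001]
ft_force: [-0.6, 0.1, 0.2]
grip_width: 0.033
grip_force: 0.0
```

Call:
send_rows(moves=[0.38, 0, 0, 2, 0, 0, 0, 0.38, 0, 0, 5, 0, 0, 0, 0.38, 0, 0, 9, 0, 0, 0, 0.38, -2, 2, 12, 0, 0, 0, 0.38, -2, 6, 12, 0, 0, 0])

```text
time: 15.55
position: [0.4323, -0.1847, 0.1668]
tool_rot: [-0.249, 0.968, -0.007, 0.005]
ft_force: [0.3, 0.5, 0.4]
grip_width: 0.0328
grip_force: 0.0
```

Call:
send_rows(moves=[0.38, 0, 4, 0, 0, 0, 0, 0.38, 0, 8, 0, 0, 0, 0, 0.38, 0, 12, 0, 0, 0, 0, 0.38, 0, 16, 0, 0, 0, 0, 0.38, 0, 20, 0, 0, 0, 0])

```text
time: 15.97
position: [0.4296, 0.0229, 0.1617]
tool_rot: [-0.251, 0.968, -0.001, 0.002]
ft_force: [0.6, -0.0, -0.1]
grip_width: 0.0333
grip_force: 0.0
```

```bash
python3 nose.py;python3 top.py t3
```

```text
t 15.97 [0.4296 0.0229 0.1617] [ 0.57 -0.02 -0.1 ]
nose med 73.0 [(np.float64(5.5), np.float64(7.0), 133)]
pin med 73.0 [(np.float64(4.2), np.float64(6.5), 132), (np.float64(13.2), np.float64(6.5), 134)]
[0.4275 0.0299 0.1616] [-0.63  3.42  0.16] [ 0.23  0.1  -0.07]
```

View pics/t3.png

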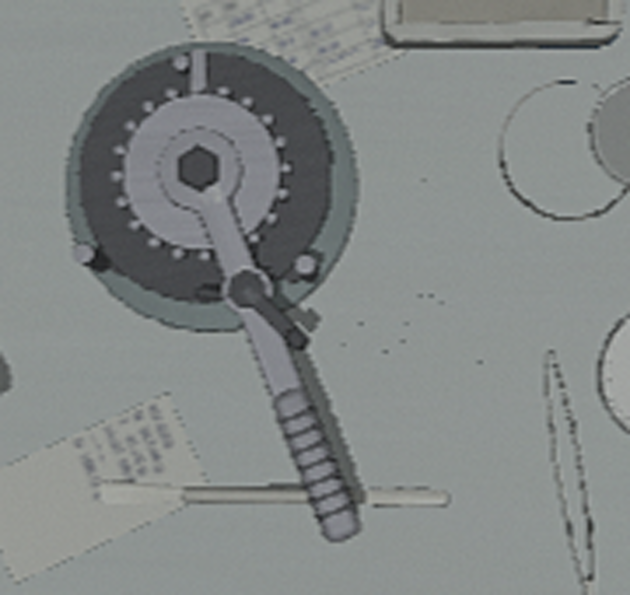

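The last picture shows the nose at (198,70) against the pin at (181,62), and the pin hasn't shifted. The lever is on the loosen side at (300,340), and the spatula and tweezers are undisturbed. Handing in.

Call:
send_rows(moves=[0.38, 0, 0, 0, 0, 0, 0, 0.38, 0, 0, 0, 0, 0, 0, 0.38, 0, 0, 0, 0, 0, 0])

```text
time: 16.32
position: [0.4294, 0.0204, 0.1613]
tool_rot: [-0.25, 0.968, -0.001, 0.001]
ft_force: [0.6, 0.4, 0.2]
grip_width: 0.0333
grip_force: 0.0
```

```bash
python3 -c "
from rig import workorder
print(workorder.hand_in())"
```

```text
the job is handed in; nothing more can be done
None
```

The job is handed in (no verdict came back): the lever is at loosen, the nose is up against the stop pin (about 9.6 N at the grip, collar not seen to shift), the spatula and tweezers look undisturbed, and it took 16.3 s of the 72 s allowed.

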